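# Close up the packed tiffin

### The arm

A 7-joint arm with a two-finger parallel gripper is mounted at the origin on the work surface. World frame = base frame: x ahead of the robot, y to its left, z up, the work surface at z = 0. Lengths are in m, angles in degrees, forces in N, time in s.
With the tool pointing down it reaches from about 0.375 to 0.925 m from the base axis. Payload 3.1 kg.
Tool frame: the origin (TCP) lies at the very end of the fingers, on their centre line; the grasp point (between the pads) lies 19 mm behind it; z points along the fingers, y is the line along which they close (so a half turn about z gives the same grasp; the last joint's range is limited). The gripper opens to 85 mm and grips with 20 to 120 N. Pads are 22 mm wide; open, the fingers measure 114 mm over their backs; the gripper's body (76 mm by 85 mm) begins 54 mm behind the grasp point. The pads swing forward as they close: fully open they stand 13 mm farther back than shut.
Start: joints at [-73.614, 21.939, 2.515, 91.553, -1.026, 66.532, -2.859], TCP at [0.243, 0.603, 0.198] pointing down, gripper open.
Joint ranges: [-149.38, 149.38], [-23.57, 123.04], [-84.95, 90], [0, 143.3], [-89.99, 269.99], [3.08, 112.72], [-163.45, 163.45]. Speed limits (degrees/s): [159.86, 159.86, 180, 180, 180, 180, 180].

### API

Orientations are given as [roll, pitch, yaw] about the fixed x, y, z axes, in that order (R = Rz(yaw) Ry(pitch) Rx(roll)).
In Python, from plant import ctrl gives the robot as it stands.
- The arm moves only by the tool servo_tool, never from a script. Its argument "steps" is one flat list of numbers, 6 for each row, row after row: the shift along the tool's x, y, z in units of 300 mm (1.0 is 300 mm), then the turn, a rotation vector about the tool's x, y, z in units of 180 degrees (1.0 is 180 degrees). In form: [x, y, z, ax, ay, az, x, y, z, ax, ay, az, ...]. A call has 1 to 5 rows; each row is the pose to reach, as a shift and turn from the pose commanded when the call began, along the tool's axes at that moment, turning the shorter way round; what a row does not reach only later rows make up. A row lasts 1/8 s, in which the tool goes at most 62.5 mm and 10.7 degrees, less where a joint would pass 70% of its speed; a pose out of reach is approached as far as the arm can. A call with a number of a shift or a turn outside -1 to 1 is refused whole. A call with a gripper value outside its range is refused whole. "jaw" is the opening, from -1 (shut) to 1 (fully open), set as the call begins (left out, the last holds). The fingers move at their own pace and stop on an object; the grip force is fixed at half the most. Time passes only in rows, so rows that repeat a pose let the fingers close. It gives the time, the measured TCP pose, the force, the opening and the grip force at its end, in the units of the state.
- ctrl.get_state(): the state, without advancing time (a new reading comes with each control period).
- ctrl.read_camera(name): name is "scene" or "side" or "wrist"; returns a dict with "img" (384x512x3 uint8, blue, green, red), "range_z" (384x512 float32, m along the optical axis (not along the pixel's ray), 0 where there is no reading), "fov_y" (degrees; the focal length in pixels is half the picture's height over the tangent of half this angle, whatever the lens; pixels are square), "cx", "cy" (the principal point, pixels), "k1" (the pictures are not rectified: a ray, as slopes to the right and down, at radius r is drawn at 1 + k1 r^2 times it, then the intrinsics apply), "xyz" and "orientation" of the camera in the world. Camera axes: x right, y down, z forward; pixel columns grow to the right and rows downward; lengths in m; the calibration is good to about 2 mm. A picture is of the moment at which its call begins.
- ctrl.job_done(): hands the job in; it is judged then, once.
Trained networks look in the newest picture that a camera, given by its name, has taken for a name from the list of things; names that differ only in an ending like _2 or _b are one class to them, and where a whole thing is asked for, a point or a joint stands for the part that bears it (a point fixed in the world has none). Each returns a list of dicts, best first, with "confidence" (0 to 1); they miss things now and then, are a little off and sometimes report something else, mostly with a low value. They report only what shows in the picture. A call takes as long as a camera call.
- ctrl.boxes_of(camera, target): "box" ([left, top, right, bottom] in pixels, round what is visible of it).
- ctrl.trace(camera, target): "pixels" (384x512 bool, what is visible of it) and "box" ([left, top, right, bottom] in pixels, round what is visible of it).
The state is a dict: "clock": time; "joint_positions": joint angles; "dq": joint speeds; "joint_efforts": joint torques, N m; "tcp_pos": TCP position; "orientation": TCP orientation; "wrist_force": force on the tool from outside, world axes, zero at the start; "wrist_torque": the same for the moment, N m; "opening": finger opening in m; "gripper_force": force on a finger pad.
Only numpy, scipy, OpenCV 4.12 (cv2) and the standard library are available. Lean on these libraries where they do the work, as an engineer would, in place of code of your own. Each camera call takes 0.05 s, during which the arm holds its last target. There are 200 camera calls.

### The job

The tiffin is packed and needs closing for carrying. Take the wooden spatula off its open top and lay it flat on the marble without dropping it, then set the steel lid fully home and level on the top tier and swing the clamp over until it is fully down across the lid. Leave the chutney box, pickle jar and katoris where they are.

Things in the scene. Friction and masses are not known exactly. Their poses are not given: they have to be found in the camera images.
- tiffin: round four-tier steel tiffin, 110 mm across, 166 mm high, upright, firmly fixed. Origin: centre of its underside, z up. Open top tier: inner radius 52 mm, wall 3 mm, sweets inside reach to 25 mm below the rim. Straps 20 mm wide on its +y and -y sides, outer faces 68 mm from the axis; the +y one carries the clamp's hinge and rises 5 mm above the rim, the -y one stays below the rim
- mouth (a point): centre of the top tier's mouth at rim height, 166 mm above the tiffin's origin, axes as the tiffin's
- clamp_hinge (a point): middle of the clamp's hinge, at (0, 67, 175) mm in the tiffin's frame; the hinge axis runs along the tiffin's x
- clamp (a joint): angle of the steel clamp: 0 = fully down, level across the tiffin's top, arms 1.5 mm above a seated lid; pi/2 = straight up; starts open at about 1.95 to 2.35 (leaning outward, away from the mouth). The hinge is stiff: the clamp stays where it is left; about 1.5 N at the cross bar moves it
- clamp_bar (a point): middle of the clamp's cross bar, 134 mm from the hinge. The clamp is a fork of two arms (7 mm square, 28 mm either side of the middle, so the lid's knob passes between) joined by this bar (63 mm long, 8 by 7 mm), with a thumb tab 20 mm wide, 5 mm thick, reaching 21 mm beyond it. Axes: equal to the tiffin's when closed; -y points from hinge to bar
- lid: loose round steel lid lying knob up on the slab: flange radius 57.5 mm, 4 mm thick (8 to 12 mm above the origin); below it a plug of radius 48.5 mm, 8 mm deep, that goes into the top tier; on top a knob of radius 11 mm from 12 to 42 mm above the origin. Origin: centre of the plug's underside, z up; seated, it is 8 mm below the rim
- lid_knob (a point): on the lid's axis in the knob, 30 mm above the lid's origin
- spatula: wooden spatula, at first lying across the tiffin's mouth. Origin on its underside at its centre of mass; x runs towards the blade, z up. Handle 16 mm wide and 10 mm thick from x = -140 to +30 mm; blade 46 mm wide and 6 mm thick from x = +30 to about +131 mm; flat underside
- handle_end (a point): end of the spatula's handle, on its underside
- blade_end (a point): underside of the spatula's blade, 110 mm from its origin towards the rounded end
- chutney_box: yellow plastic box with lid, 91 x 71 x 50 mm, a bystander; origin at the centre of its underside
- pickle_jar: white ceramic jar with lid, 86 mm across, 111 mm high, a bystander; origin at the centre of its underside
- katoris: two small steel bowls nested in each other, 88 mm across, 47 mm high, bystanders; origin at the centre of the underside

How it is judged:
By the outcome, as a careful person would: the job done as asked, in the order asked, and still so for the second after the job is handed in, with the robot touching nothing.
It also fails if it takes over 72 s, if anything falls off the work surface, if the arm or the gripper's body presses on something with over 40 N, if the wrist force passes 120 N, or if a joint passes its speed limit or range.

## Working session

There is one attempt and no reset: what is moved stays moved. The work goes in short steps, Python scripts to look and compute and a tool call to move; the robot and the scene stay as the last step left them, time stands still between calls to the robot, and variables do not carry over. Pictures are saved under pics/ and viewed, at most 10 in all, crops included, and the job is handed in when it is done.

Besides the shell and the picture viewer there is one more tool, called after "Request:" by a JSON object that holds its "fn" and its "kwargs". servo_tool: Moves the arm, as the interface text tells. Shifts and turns lie within -1 to 1; 1 stands for 300 mm of shift or 180 degrees of turn. Its arguments: {"type":"object","properties":{"steps":{"type":"array","items":{"type":"number","minimum":-1,"maximum":1}},"jaw":{"type":"number"}},"required":["steps"]}

```bash
mkdir -p pics; ls; cat > h.py <<'E'
import numpy as np, cv2
from scipy.spatial.transform import Rotation as R
from plant import ctrl
def cam(n):
    c=ctrl.read_camera(n); c['R']=R.from_euler('xyz',c['orientation'],degrees=True).as_matrix()
    c['f']=192/np.tan(np.radians(c['fov_y'])/2); return c
def cloud(c):
    f=c['f'];K=np.array([[f,0,c['cx']],[0,f,c['cy']],[0,0,1.]])
    v,u=np.mgrid[0:384,0:512]
    p=cv2.undistortPoints(np.stack([u,v],-1).reshape(-1,1,2).astype(float),K,np.array([c['k1'],0,0,0.])).reshape(384,512,2)
    z=c['range_z'][...,None]
    P=np.concatenate([p*z,z],-1)@c['R'].T+np.array(c['xyz']); P[c['range_z']<=0]=np.nan
    return P
def delta(pos,rpy):
    "shift/turn in tool units from the current pose to pos,rpy"
    s=ctrl.get_state();Q=R.from_euler('xyz',s['orientation'],degrees=True)
    d=Q.inv().apply(np.array(pos)-s['tcp_pos'])/0.3
    t=(Q.inv()*R.from_euler('xyz',rpy,degrees=True)).as_rotvec()/np.pi
    return np.round(np.r_[d,t],4)
E
cat > m1.py <<'E'
from h import *
print(ctrl.get_state())
for n in ['scene','side']:
    c=cam(n);cv2.imwrite(f'pics/{n}1.png',c['img']);P=cloud(c);np.save(f'{n}.npy',P);print(n,c['xyz'],c['orientation'],c['fov_y'])
    for t in ['tiffin','clamp','lid','lid_knob','spatula','handle_end','blade_end','chutney_box','pickle_jar','katoris']:
        r=ctrl.trace(n,t)
        for q in r[:2]:
            X=P[q['pixels']];X=X[~np.isnan(X[:,0])]
            if len(X): print(t,round(q['confidence'],2),np.round(q['box']),len(X),'med',np.round(np.median(X,0),3),'lo',np.round(np.percentile(X,2,axis=0),3),'hi',np.round(np.percentile(X,98,axis=0),3))
E
python3 m1.py
```

```text
pics
{'clock': 0.0, 'joint_positions': array([-73.61438247,  21.99268215,   2.5115539 ,  91.64967295,
        -1.0262766 ,  66.5308029 ,  -2.85985169]), 'dq': array([-0.09009026,  0.09281099,  0.0708729 , -0.02702928, -0.08866744,
        0.06318487,  0.01034575]), 'joint_efforts': array([ 1.16602849e-03, -4.33454740e+01,  1.02501936e+00, -2.49522579e+01,
        1.05474691e-02,  1.11380406e-02, -9.27749397e-07]), 'tcp_pos': array([0.24300045, 0.60175515, 0.19627425]), 'orientation': array([-1.79849518e+02,  7.51458762e-03,  1.58014307e+02]), 'wrist_force': array([0.1566839 , 0.17956581, 0.95101009]), 'wrist_torque': array([0.06164028, 0.00649257, 0.03880053]), 'gripper_force': 0.0, 'opening': 0.08499160666439991}
scene [ 1.12850698 -0.4102051   0.84360249] [-138.58457765   -0.87877478   57.60990563] 45.94596732946529
tiffin 0.86 [243.  74. 329. 226.] 3754 med [ 0.591 -0.014  0.13 ] lo [ 0.527 -0.065  0.005] hi [0.631 0.125 0.301]
tiffin 0.43 [283.  76. 328. 155.] 620 med [0.556 0.109 0.265] lo [0.307 0.068 0.   ] hi [0.597 0.387 0.315]
clamp 0.74 [282.  77. 330. 151.] 725 med [0.552
[... 1786 characters left out ...]
nob 0.62 [170. 204. 203. 238.] 965 med [ 0.755 -0.061  0.029] lo [ 0.711 -0.086  0.002] hi [ 0.789 -0.006  0.049]
spatula 0.8 [196. 188. 323. 207.] 1150 med [ 0.62  -0.003  0.173] lo [ 0.438 -0.027  0.167] hi [0.694 0.021 0.179]
handle_end 0.69 [195. 192. 323. 208.] 1052 med [ 0.625 -0.004  0.173] lo [ 0.435 -0.025  0.168] hi [0.694 0.02  0.178]
chutney_box 0.83 [197. 159. 240. 190.] 858 med [ 0.704 -0.222  0.05 ] lo [ 0.658 -0.273  0.008] hi [ 0.754 -0.194  0.053]
pickle_jar 0.56 [136. 317. 184. 376.] 2359 med [0.703 0.294 0.086] lo [0.672 0.246 0.002] hi [0.745 0.319 0.109]
katoris 0.69 [168. 205. 202. 240.] 956 med [ 0.755 -0.063  0.029] lo [ 0.711 -0.087  0.003] hi [ 0.79  -0.006  0.049]
```

```bash
cat > m2.py <<'E'
from h import *
from scipy.optimize import least_squares as LS
def circ(X,r,x0):
    return LS(lambda q:np.hypot(X[:,0]-q[0],X[:,1]-q[1])-r,x0,loss='soft_l1',f_scale=.002).x
a=[]
for n in ['scene','side']:
    c=cam(n);P=cloud(c)
    def pts(t):
        q=ctrl.trace(n,t)[0];m=cv2.erode(q['pixels'].astype(np.uint8),np.ones((2,2)))>0
        X=P[m];return X[~np.isnan(X[:,0])]
    X=pts('tiffin');S=X[(X[:,2]>.01)&(X[:,2]<.155)&(np.hypot(X[:,0]-.575,X[:,1])<.064)]
    print(n,'tiffin',circ(S,.055,[.58,0]),len(S))
    K=pts('clamp');K=K[(K[:,2]>.19)&(np.hypot(K[:,0]-.56,K[:,1]-.1)<.1)]
    top=K[K[:,2]>K[:,2].max()-.03]
    print('clamp n',len(K),'by z:')
    for lo in np.arange(.18,.33,.02):
        B=K[(K[:,2]>=lo)&(K[:,2]<lo+.02)]
        if len(B): print(' ',round(lo,2),len(B),B.mean(0).round(3),B.min(0).round(3),B.max(0).round(3))
    L=pts('lid');F=L[(L[:,2]>.004)&(L[:,2]<.02)];k=L[L[:,2]>.034]
    h=cv2.minEnclosingCircle(F[:,:2].astype(np.float32));print('lid enc',h,'knob top',k.mean(0),len(k),'flange z',np.median(F[:,2]))
    s=pts('spatula');s=s[(s[:,2]>.15)&(s[:,2]<.19)];r=cv2.minAreaRect(s[:,:2].astype(np.float32))
    d=cv2.fitLine(s[:,:2].astype(np.float32),cv2.DIST_HUBER,0,.01,.01).ravel()
    t=(s[:,:2]-d[2:])@d[:2];w=(s[:,:2]-d[2:])@np.array([-d[1],d[0]])
    print('spat',r,'line',d,t.min(),t.max())
    for lo in np.arange(t.min(),t.max(),.02):
        b=(t>=lo)&(t<lo+.02)
        if b.sum(): print('  ',np.round([lo,*(d[2:]+d[:2]*(lo+.01)),w[b].min(),w[b].max(),np.median(s[b,2])],3))
    a.append(cv2.resize(c['img'][60:360,50:450],(800,600)));cv2.imwrite(f'pics/{n}2.png',a[-1])
E
python3 m2.py
```

```text
scene tiffin [0.58 0.  ] 0
clamp n 332 by z:
  0.18 14 [0.58  0.078 0.196] [0.538 0.07  0.19 ] [0.597 0.085 0.2  ]
  0.2 38 [0.568 0.083 0.21 ] [0.537 0.072 0.201] [0.596 0.097 0.22 ]
  0.22 36 [0.58  0.095 0.23 ] [0.536 0.085 0.22 ] [0.595 0.104 0.24 ]
  0.24 44 [0.573 0.103 0.251] [0.534 0.094 0.24 ] [0.594 0.113 0.259]
  0.26 39 [0.572 0.111 0.271] [0.531 0.102 0.26 ] [0.591 0.12  0.279]
  0.28 100 [0.561 0.12  0.294] [0.53  0.106 0.28 ] [0.59  0.128 0.3  ]
  0.3 61 [0.559 0.125 0.306] [0.547 0.117 0.3  ] [0.57  0.133 0.315]
lid enc ((0.4725687801837921, -0.34888067841529846), 0.056787312030792236) knob top [ 0.47260409 -0.34869402  0.03981874] 77 flange z 0.010779737599638517Traceback (most recent call last):
  File "m2.py", line 22, in <module>
    d=cv2.fitLine(s[:,:2].astype(np.float32),cv2.DIST_HUBER,0,.01,.01).ravel()
      ~~~~~~~~~~~^^^^^^^^^^^^^^^^^^^^^^^^^^^^^^^^^^^^^^^^^^^^^^^^^^^^^
cv2.error: OpenCV(4.12.0) /io/opencv/modules/imgproc/src/linefit.cpp:50: error: (-215:Assertion failed) count > 0 in function 'fitLine2D_wods'
```

View pics/scene1.png

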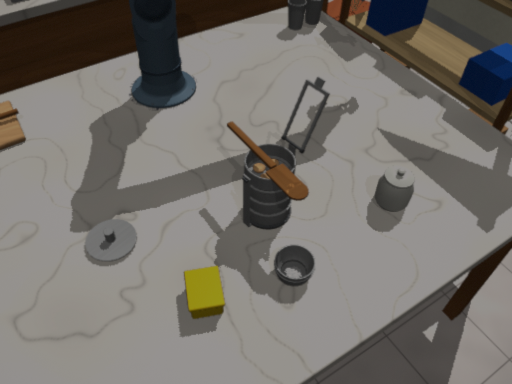

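View pics/side1.png

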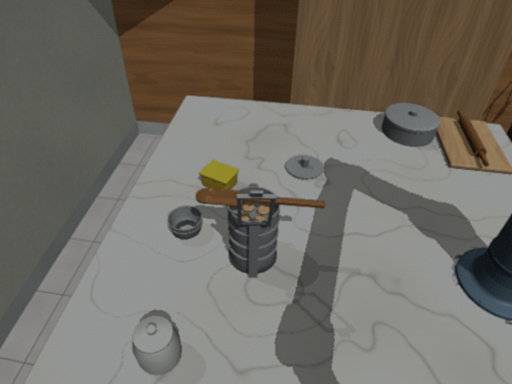

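The scene picture shows the spatula across the tiffin's mouth (232,128 to 300,190), with the blade towards the far-x side. The clamp is open behind it (300,115), the lid lies at (110,240), and the katoris, box and jar are clear of the work. The side view agrees.

```bash
cat > m3.py <<'E'
from h import *
from scipy.optimize import least_squares as LS
def sel(P,lo,hi):
    X=P.reshape(-1,3);X=X[~np.isnan(X[:,0])];return X[((X>lo)&(X<hi)).all(1)]
for n in ['scene','side']:
    P=np.load(n+'.npy')
    S=sel(P,[.5,-.09,.02],[.66,.09,.15])
    f=lambda q:np.hypot(S[:,0]-q[0],S[:,1]-q[1])-.0545
    q=LS(f,[.575,.01],loss='soft_l1',f_scale=.002).x;print(n,'tiffin',q.round(4),len(S),np.median(abs(f(q))))
    out=S[(f(q)>.009)];print('strap pts',len(out),out.mean(0).round(3) if len(out) else '')
    s=sel(P,[.40,-.05,.165],[.75,.05,.182])
    d=np.hypot(s[:,0]-q[0],s[:,1]-q[1]);o=s[d>.062]
    a=o[o[:,0]<.55];b=o[o[:,0]>.55]
    l=cv2.fitLine(a[:,:2].astype(np.float32),cv2.DIST_HUBER,0,.01,.01).ravel();u=l[:2]*np.sign(l[0])
    t=(o[:,:2]-q)@u;w=(o[:,:2]-q)@np.array([-u[1],u[0]])
    print('spat dir',u,np.degrees(np.arctan2(u[1],u[0])),t.min(),t.max())
    for lo in np.arange(-.18,.18,.02):
        k=(t>=lo)&(t<lo+.02)
        if k.sum()>3: print('  ',k.sum(),np.round([lo,w[k].min(),w[k].max(),*o[k].mean(0)],4))
E
python3 m3.py
```

```text
scene tiffin [0.5771 0.0014] 2313 0.0019021836459241354
strap pts 270 [ 0.588 -0.064  0.086]
spat dir [0.99891484 0.04657361] 2.669437 -0.1475826427571704 0.1251168723201611
   15 [-0.16   -0.0163 -0.0007  0.4346 -0.0139  0.1741]
   53 [-0.14   -0.0159 -0.0007  0.4479 -0.0147  0.1743]
   56 [-0.12   -0.0165 -0.0014  0.4685 -0.0133  0.1743]
   51 [-0.1    -0.0163 -0.0014  0.4882 -0.013   0.1743]
   58 [-0.08   -0.016  -0.      0.5069 -0.0114  0.1743]
   9 [ 0.04   -0.0304 -0.0219  0.6362 -0.023   0.1711]
   161 [ 0.06   -0.0311  0.0153  0.648  -0.0047  0.1718]
   173 [ 0.08   -0.0318  0.0142  0.6675 -0.004   0.1718]
   174 [ 0.1    -0.0314  0.0136  0.687  -0.0037  0.1715]
   28 [ 0.12   -0.0196  0.0009  0.6999 -0.0025  0.1708]
side tiffin [0.5758 0.0033] 2453 0.002327829606885018
strap pts 374 [0.565 0.068 0.088]
spat dir [0.99951875 0.0310206 ] 1.7776346 -0.1453599852836307 0.12467274439976606
   23 [-0.16   -0.0185 -0.0017  0.4336 -0.0094  0.1757]
   77 [-0.14   -0.0189 -0.0014  0.4464 -0.0087  0.1751]
   77 [-1.200e-01 -2.050e-02 -3.000e-04  4.661e-01 -7.900e-03  1.753e-01]
   78 [-0.1    -0.0182 -0.0016  0.4859 -0.0073  0.1753]
   72 [-0.08   -0.0181 -0.0012  0.5052 -0.0065  0.175 ]
   7 [ 0.04   -0.0319 -0.0171  0.6349 -0.0211  0.1719]
   150 [ 0.06   -0.0322  0.0163  0.6463 -0.0011  0.1726]
   151 [ 8.000e-02 -3.210e-02  1.520e-02  6.659e-01  4.000e-04  1.727e-01]
   137 [ 0.1    -0.0299  0.0148  0.6852  0.001   0.1727]
   16 [ 1.200e-01 -1.980e-02  2.200e-03  6.980e-01  1.000e-04  1.728e-01]
```

```bash
python3 - <<'E'
from h import *
s=ctrl.get_state();print(s['tcp_pos'],s['orientation'],s['clock'])
print(delta([.243,.603,.37],[180,0,158]));print(delta([.5703,-.0064,.37],[180,0,-177.8]))
print(delta([.4,.42,.37],[180,0,170]))
E
```

```text
[0.24333731 0.60271659 0.19766035] [-1.79997012e+02 -2.83478896e-03  1.58012521e+02] 1.35
[ 1.400e-03  4.000e-04 -5.745e-01 -0.000e+00 -0.000e+00  1.000e-04]
[-1.7708 -1.4747 -0.5745 -0.     -0.     -0.1344]
[-0.7122 -0.3693 -0.5745 -0.     -0.     -0.0666]
```

Request:
{"fn": "servo_tool", "kwargs": {"steps": [0,0,-0.57,0,0,0,0,0,-0.57,0,0,0,-0.3,-0.15,-0.57,0,0,-0.03,-0.7,-0.37,-0.57,0,0,-0.06,-0.7,-0.37,-0.57,0,0,-0.06], "jaw": 0}}

```text
clock: 1.98
tcp_pos: [0.3617, 0.4633, 0.3634]
orientation: [179.9, 0.0, 168.9]
wrist_force: [0.9, 0.3, 0.3]
opening: 0.043
gripper_force: 0.0
```

```bash
cat > d.py <<'E'
from h import *
import sys
s=ctrl.get_state();print(s['tcp_pos'].round(4),s['orientation'].round(2),s['clock'],s['wrist_force'].round(1),s['joint_positions'].round(0),round(s['opening'],4))
for a in sys.argv[1:]:
    v=eval(a);print(a,list(delta(v[:3],v[3:] if len(v)>3 else s['orientation'])))
E
python3 d.py .5703,-.0064,.37,180,0,-177.8
```

```text
[0.3617 0.4633 0.3634] [1.7991e+02 5.0000e-02 1.6888e+02] 1.975 [0.9 0.3 0.3] [-62.  10.   7.  88.  -1.  83.  24.] 0.043
.5703,-.0064,.37,180,0,-177.8 [np.float64(-0.9845), np.float64(-1.4022), np.float64(-0.0233), np.float64(0.0005), np.float64(0.0003), np.float64(-0.074)]
```

Request:
{"fn": "servo_tool", "kwargs": {"steps": [-0.5,-0.8,0,0,0,-0.03,-0.5,-0.8,0,0,0,-0.06,-0.5,-0.8,0,0,0,-0.06,-0.5,-0.8,0,0,0,-0.06,-0.5,-0.8,0,0,0,-0.06]}}

```text
clock: 2.6
tcp_pos: [0.4625, 0.1953, 0.3629]
orientation: [180.0, 0.1, 179.3]
wrist_force: [-0.1, 1.4, 0.5]
opening: 0.0428
gripper_force: 0.0
```

```bash
python3 d.py .5703,-.0064,.37,180,0,-177.8
```

```text
[0.4625 0.1953 0.3629] [1.8000e+02 6.0000e-02 1.7925e+02] 2.6 [-0.1  1.4  0.5] [-46.  -1.  18.  99.   0.  82.  61.] 0.0428
.5703,-.0064,.37,180,0,-177.8 [np.float64(-0.3681), np.float64(-0.6676), np.float64(-0.0231), np.float64(0.0), np.float64(0.0004), np.float64(-0.0164)]
```

Request:
{"fn": "servo_tool", "kwargs": {"steps": [-0.35,-0.64,0,0,0,-0.016,-0.35,-0.64,0,0,0,-0.016,-0.35,-0.64,0,0,0,-0.016,-0.35,-0.64,0,0,0,-0.016,-0.35,-0.64,0,0,0,-0.016]}}

```text
clock: 3.22
tcp_pos: [0.5653, 0.003, 0.3625]
orientation: [-179.9, 0.0, -177.9]
wrist_force: [0.1, 0.7, -0.2]
opening: 0.0427
gripper_force: 0.0
```

```bash
cat > m4.py <<'E'
from h import *
c=cam('wrist');P=cloud(c);np.save('wrist.npy',P);cv2.imwrite('pics/w1.png',c['img'])
s=ctrl.get_state();print(s['tcp_pos'].round(4),s['orientation'].round(2),s['clock'])
X=P.reshape(-1,3);X=X[~np.isnan(X[:,0])]
H=X[(X[:,2]>.172)&(X[:,2]<.182)&(abs(X[:,0]-.56)<.06)&(abs(X[:,1]+.008)<.02)];print('handle',len(H),H.mean(0).round(4),cv2.fitLine(H[:,:2].astype(np.float32),cv2.DIST_HUBER,0,.01,.01).ravel().round(4))
q=ctrl.trace('wrist','spatula')
for r in q[:1]:
    S=P[r['pixels']];S=S[(S[:,2]>.15)&(S[:,2]<.19)];print(r['confidence'],S.min(0).round(4),S.max(0).round(4),cv2.fitLine(S[:,:2].astype(np.float32),cv2.DIST_HUBER,0,.01,.01).ravel().round(4))
    for lo in np.arange(.42,.72,.02):
        b=S[abs(S[:,0]-lo-.01)<.01]
        if len(b)>3: print(round(lo,2),b[:,1].min().round(4),b[:,1].max().round(4),np.median(b[:,2]).round(4))
E
python3 m4.py; python3 d.py .5703,-.0064,.37,180,0,-177.8
```

```text
[0.5648 0.006  0.3624] [ 1.8000e+02 -1.0000e-02 -1.7769e+02] 3.275
handle 1345 [ 0.5565 -0.0094  0.1751] [ 0.9996  0.0294  0.5565 -0.0094]
0.63 [ 0.4306 -0.0301  0.1652] [0.7014 0.0181 0.1782] [ 0.9991  0.0418  0.5829 -0.0082]
0.42 -0.0219 -0.0067 0.1752
0.44 -0.0218 -0.006 0.1754
0.46 -0.0212 -0.0054 0.1754
0.48 -0.0198 -0.0047 0.1756
0.5 -0.0194 -0.003 0.1755
0.52 -0.0178 -0.0023 0.1754
0.54 -0.0174 -0.0016 0.1756
0.56 -0.017 -0.0009 0.1756
0.58 -0.0153 0.0133 0.1756
0.6 -0.0301 0.0153 0.1717
0.62 -0.0283 0.0162 0.1717
0.64 -0.0281 0.0172 0.1718
0.66 -0.0265 0.0181 0.172
0.68 -0.0262 0.0181 0.1719
[0.5645 0.008  0.3623] [ 1.7995e+02 -2.0000e-02 -1.7750e+02] 3.325 [-0.1  0.3  0.2] [-33.   7.  31.  92.  -4.  82.  91.] 0.0428
.5703,-.0064,.37,180,0,-177.8 [np.float64(-0.0171), np.float64(-0.0488), np.float64(-0.0257), np.float64(0.0003), np.float64(-0.0001), np.float64(0.0017)]
```

View pics/w1.png

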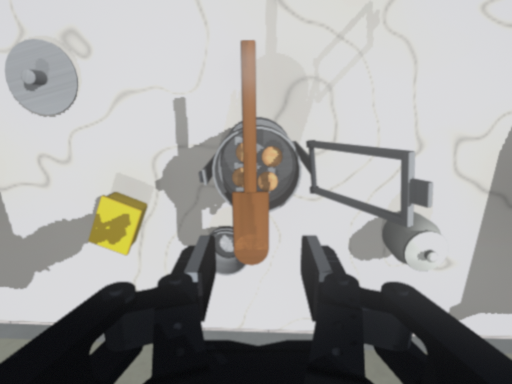

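The wrist view shows the handle running vertically at column 248, with the blade starting near row 195 and both fingers straddling it. The clamp (310–430, 140–225) is clear of the descent.

```bash
python3 d.py .5705,-.0088,.20,180,0,-177.7
```

```text
[0.5645 0.008  0.3623] [ 1.7995e+02 -2.0000e-02 -1.7750e+02] 3.325 [-0.1  0.3  0.2] [-33.   7.  31.  92.  -4.  82.  91.] 0.0428
.5705,-.0088,.20,180,0,-177.7 [np.float64(-0.0176), np.float64(-0.0573), np.float64(0.541), np.float64(0.0003), np.float64(-0.0001), np.float64(0.0011)]
```

Request:
{"fn": "servo_tool", "kwargs": {"steps": [-0.018,-0.057,0,0,0,0,-0.018,-0.057,0.2,0,0,0,-0.018,-0.057,0.4,0,0,0,-0.018,-0.057,0.54,0,0,0,-0.018,-0.057,0.54,0,0,0]}}

```text
clock: 3.95
tcp_pos: [0.5669, -0.0068, 0.1966]
orientation: [180.0, -0.5, -177.3]
wrist_force: [0.6, 0.4, 0.7]
opening: 0.0428
gripper_force: 0.0
```

Request:
{"fn": "servo_tool", "kwargs": {"steps": [0,0,0,0,0,0,0,0,0,0,0,0]}}

```text
clock: 4.2
tcp_pos: [0.573, -0.009, 0.2033]
orientation: [180.0, 0.3, -177.5]
wrist_force: [-0.3, 1.2, 0.1]
opening: 0.0426
gripper_force: 0.0
```

```bash
python3 d.py .5705,-.0088,.168,180,0,-177.7
```

```text
[ 0.573  -0.009   0.2033] [ 179.96    0.3  -177.46] 4.2 [-0.3  1.2  0.1] [-30.  14.  31. 104.  -8.  64.  96.] 0.0426
.5705,-.0088,.168,180,0,-177.7 [np.float64(0.0091), np.float64(0.0008), np.float64(0.1178), np.float64(0.0002), np.float64(0.0017), np.float64(0.0013)]
```

Request:
{"fn": "servo_tool", "kwargs": {"steps": [0,0,0.05,0,0,0,0,0,0.1,0,0,0,0,0,0.11,0,0,0,0,0,0.11,0,0,0,0,0,0.11,0,0,0]}}

```text
clock: 4.82
tcp_pos: [0.5712, -0.0096, 0.1677]
orientation: [-180.0, 0.0, -177.5]
wrist_force: [-0.2, 0.5, 0.5]
opening: 0.0427
gripper_force: 0.0
```

Request:
{"fn": "servo_tool", "kwargs": {"steps": [0,0,0,0,0,0,0,0,0,0,0,0]}}

```text
clock: 5.08
tcp_pos: [0.5711, -0.0095, 0.1678]
orientation: [180.0, 0.0, -177.5]
wrist_force: [0.7, 0.0, 0.3]
opening: 0.0428
gripper_force: 0.0
```

Request:
{"fn": "servo_tool", "kwargs": {"steps": [0,0,0,0,0,0,0,0,0,0,0,0,0,0,0,0,0,0,0,0,0,0,0,0,0,0,0,0,0,0], "jaw": -1}}

```text
clock: 5.7
tcp_pos: [0.5708, -0.0095, 0.1674]
orientation: [-180.0, -0.0, -177.5]
wrist_force: [-0.2, 0.3, 0.4]
opening: -0.0001
gripper_force: 0.0
```

Request:
{"fn": "servo_tool", "kwargs": {"steps": [0,0,-0.03,0,0,0,0,0,-0.07,0,0,0,0,0,-0.13,0,0,0,0,0,-0.2,0,0,0,0,0,-0.2,0,0,0]}}

```text
clock: 6.32
tcp_pos: [0.5731, -0.0096, 0.2306]
orientation: [180.0, 0.3, -177.5]
wrist_force: [0.5, 0.5, 0.3]
opening: -0.0
gripper_force: 0.0
```

```bash
cat > m5.py <<'E'
from h import *
import sys
c=cam(sys.argv[1]);P=cloud(c);cv2.imwrite('pics/'+sys.argv[2],c['img'])
for r in ctrl.trace(sys.argv[1],'spatula')[:1]:
    S=P[r['pixels']];S=S[~np.isnan(S[:,0])];z=np.median(S[:,2]);S=S[abs(S[:,2]-z)<.03];print(r['confidence'],S.min(0).round(4),S.max(0).round(4))
    for lo in np.arange(S[:,0].min(),S[:,0].max(),.03):
        b=S[abs(S[:,0]-lo-.015)<.015]
        if len(b)>3: print(round(lo+.015,3),np.median(b,0).round(4))
E
python3 m5.py scene s3.png;python3 d.py .45,-.18,.22,180,0,-177.7 .45,-.18,.003,180,0,-177.7
```

```text
0.74 [ 0.4351 -0.0279  0.1642] [0.7022 0.0203 0.1789]
0.45 [ 0.4492 -0.015   0.1752]
0.48 [ 0.4805 -0.0141  0.1753]
0.51 [ 0.5105 -0.0121  0.1755]
0.54 [ 0.5396 -0.0103  0.1751]
0.57 [ 0.5698 -0.0103  0.1751]
0.6 [ 0.6044 -0.0077  0.1722]
0.63 [ 0.6307 -0.0047  0.1718]
0.66 [ 0.6609 -0.0037  0.1718]
0.69 [ 0.6875 -0.0043  0.1716]
[ 0.571  -0.0095  0.2279] [ 1.7998e+02  5.0000e-02 -1.7750e+02] 6.425 [ 0.4  1.  -0.5] [-30.  13.  31. 102.  -7.  67.  96.] -0.0002
.45,-.18,.22,180,0,-177.7 [np.float64(0.4279), np.float64(-0.5503), np.float64(0.0257), np.float64(0.0001), np.float64(0.0003), np.float64(0.0011)]
.45,-.18,.003,180,0,-177.7 [np.float64(0.4285), np.float64(-0.5506), np.float64(0.749), np.float64(0.0001), np.float64(0.0003), np.float64(0.0011)]
```

```bash
python3 - <<'E'
from h import *
s=ctrl.get_state();t=s['tcp_pos'];print(t)
for n in ['scene','side','wrist']:
    c=cam(n);P=cloud(c);X=P.reshape(-1,3);X=X[~np.isnan(X[:,0])]
    F=X[(np.hypot(X[:,0]-t[0],X[:,1]-t[1])<.03)&(X[:,2]>.19)&(X[:,2]<.3)]
    print(n,len(F))
    for lo in np.arange(.2,.26,.004):
        b=F[abs(F[:,2]-lo-.002)<.002]
        if len(b): print(round(lo,3),len(b),b.min(0).round(3),b.max(0).round(3))
E
```

```text
[ 0.57104052 -0.00946604  0.22788174]
scene 194
side 153
wrist 2403
```

```bash
python3 - <<'E'
from h import *
s=ctrl.get_state();t=s['tcp_pos'];print(t,s['joint_positions'])
for n in ['scene','side']:
    c=cam(n);P=cloud(c);X=P.reshape(-1,3);X=X[~np.isnan(X[:,0])]
    if n=='side': cv2.imwrite('pics/side4.png',cv2.resize(c['img'][100:300,130:400],(800,593)))
    F=X[(np.hypot(X[:,0]-t[0],X[:,1]-t[1])<.1)&(X[:,2]>.19)&(X[:,2]<.4)]
    print(n,len(F))
    for lo in np.arange(.2,.35,.01):
        b=F[abs(F[:,2]-lo-.005)<.005]
        if len(b): print(round(lo,3),len(b),b.min(0).round(3),b.max(0).round(3))
E
```

```text
[ 0.57007453 -0.00944265  0.22646489] [-30.20647005  12.89090847  31.24527218 102.11460352  -7.20352289
  67.08568333  95.72142445]
scene 1953
0.2 36 [0.533 0.072 0.2  ] [0.596 0.087 0.21 ]
0.21 29 [0.532 0.077 0.21 ] [0.594 0.088 0.22 ]
0.22 13 [0.533 0.08  0.22 ] [0.59  0.088 0.23 ]
0.25 1 [ 0.57  -0.013  0.258] [ 0.57  -0.013  0.258]
0.26 29 [ 0.569 -0.021  0.261] [0.583 0.002 0.27 ]
0.27 62 [ 0.564 -0.023  0.27 ] [0.582 0.007 0.28 ]
0.28 62 [ 0.564 -0.023  0.28 ] [0.582 0.005 0.29 ]
0.29 45 [ 0.573 -0.022  0.29 ] [0.583 0.004 0.3  ]
0.3 75 [ 0.572 -0.039  0.3  ] [0.585 0.024 0.31 ]
0.31 166 [ 0.558 -0.045  0.31 ] [0.585 0.032 0.32 ]
0.32 146 [ 0.557 -0.055  0.32 ] [0.588 0.042 0.33 ]
0.33 173 [ 0.564 -0.064  0.33 ] [0.589 0.048 0.34 ]
0.34 230 [ 0.563 -0.07   0.34 ] [0.589 0.051 0.35 ]
side 1189
0.2 10 [0.532 0.079 0.201] [0.593 0.088 0.209]
0.21 3 [0.533 0.083 0.21 ] [0.538 0.085 0.214]
0.22 2 [0.538 0.083 0.221] [0.539 0.084 0.222]
0.26 23 [ 0.559 -0.013  0.261] [0.579 0.004 0.27 ]
0.27 50 [ 0.559 -0.012  0.27 ] [0.579 0.008 0.28 ]
0.28 57 [ 0.559 -0.008  0.28 ] [0.579 0.007 0.29 ]
0.29 17 [ 0.561 -0.002  0.29 ] [0.577 0.006 0.296]
0.3 12 [ 0.557 -0.016  0.306] [0.576 0.022 0.309]
0.31 37 [ 0.556 -0.004  0.31 ] [0.579 0.029 0.319]
0.32 44 [ 0.554 -0.026  0.32 ] [0.586 0.039 0.33 ]
0.33 80 [ 0.552 -0.013  0.33 ] [0.586 0.047 0.34 ]
0.34 107 [ 0.552 -0.003  0.34 ] [0.586 0.054 0.35 ]
```

View pics/side4.png

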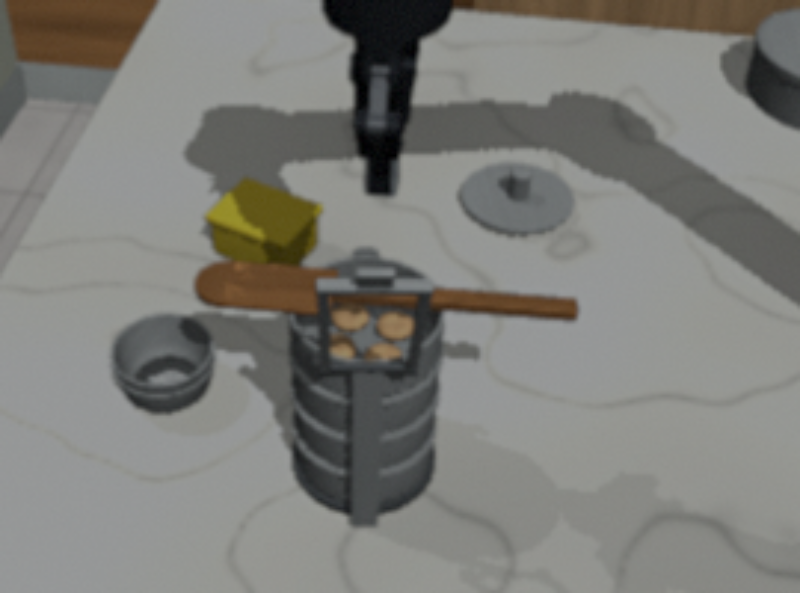

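The side crop shows the shut fingertips at (380,190), well above the tiffin. The clouds put them at z≈0.259, while the reported TCP is 0.227. So the real tip sits about 32 mm above the reported TCP, which is why the grasp missed and left the spatula untouched. I'll go lower and check with the cameras.

Request:
{"fn": "servo_tool", "kwargs": {"steps": [0,0,0.05,0,0,0,0,0,0.13,0,0,0,0,0,0.2,0,0,0,0,0,0.2,0,0,0,0,0,0.2,0,0,0], "jaw": 0}}

```text
clock: 7.3
tcp_pos: [0.571, -0.0096, 0.1675]
orientation: [-180.0, 0.0, -177.5]
wrist_force: [-0.3, -0.4, 0.7]
opening: 0.0426
gripper_force: 0.0
```

```bash
cat > tip.py <<'E'
from h import *
s=ctrl.get_state();t=s['tcp_pos'];print(t.round(4),s['opening'],s['wrist_force'].round(1))
for n in ['scene','side']:
    c=cam(n);P=cloud(c)
    m=(c['img'].max(2)<75)  # dark gripper
    X=P.reshape(-1,3);g=m.reshape(-1)&~np.isnan(X[:,0]);X=X[g]
    F=X[(np.hypot(X[:,0]-t[0],X[:,1]-t[1])<.045)&(X[:,2]>t[2]-.03)&(X[:,2]<t[2]+.1)]
    for lo in np.arange(t[2]-.03,t[2]+.07,.004):
        b=F[abs(F[:,2]-lo-.002)<.002]
        if len(b): print(n,round(lo,3),len(b),b.min(0).round(3),b.max(0).round(3))
E
python3 tip.py
```

```text
[ 0.571  -0.0096  0.1675] 0.042585178437397356 [-0.3 -0.4  0.7]
scene 0.137 10 [ 0.527 -0.051  0.138] [0.568 0.033 0.141]
scene 0.141 16 [ 0.527 -0.051  0.142] [ 0.601 -0.003  0.145]
scene 0.145 21 [ 0.526 -0.053  0.146] [ 0.597 -0.006  0.149]
scene 0.149 15 [ 0.526 -0.053  0.149] [ 0.588 -0.012  0.153]
scene 0.153 21 [ 0.527 -0.053  0.154] [ 0.588 -0.012  0.157]
scene 0.157 17 [ 0.526 -0.053  0.157] [ 0.59  -0.014  0.161]
scene 0.161 16 [ 0.528 -0.054  0.162] [ 0.591 -0.012  0.165]
scene 0.165 17 [ 0.527 -0.027  0.166] [ 0.612 -0.012  0.169]
scene 0.169 55 [ 0.556 -0.028  0.17 ] [ 0.614 -0.     0.173]
scene 0.173 49 [ 0.556 -0.02   0.173] [0.609 0.    0.177]
scene 0.177 6 [ 0.577 -0.014  0.177] [ 0.599 -0.003  0.179]
scene 0.201 5 [ 0.569 -0.036  0.202] [0.579 0.013 0.204]
scene 0.205 20 [ 0.561 -0.037  0.206] [0.583 0.018 0.209]
scene 0.209 19 [ 0.561 -0.042  0.21 ] [0.584 0.017 0.213]
scene 0.213 31 [ 0.561 -0.045  0.214] [0.584 0.024 0.217]
scene 0.217 28 [ 0.56  -0.044  0.217] [0.585 0.027 0.221]
scene 0.221 36 [ 0.56  -0.044  0.221] [0.584 0.027 0.225]
scene 0.225 34 [ 0.56  -0
[... 353 characters left out ...]
51] [ 0.601 -0.017  0.151]
side 0.153 5 [ 0.557 -0.048  0.154] [ 0.603 -0.042  0.157]
side 0.157 11 [ 0.553 -0.048  0.159] [ 0.598 -0.044  0.161]
side 0.161 11 [ 0.546 -0.047  0.162] [ 0.599 -0.039  0.165]
side 0.165 22 [ 0.527 -0.047  0.166] [0.6   0.002 0.169]
side 0.169 49 [ 0.529 -0.029  0.17 ] [0.614 0.016 0.173]
side 0.173 25 [ 0.531 -0.023  0.174] [0.612 0.004 0.177]
side 0.177 3 [0.569 0.001 0.178] [0.575 0.003 0.179]
side 0.217 2 [0.579 0.019 0.219] [0.581 0.02  0.22 ]
side 0.221 9 [ 0.562 -0.031  0.221] [0.581 0.025 0.225]
side 0.225 15 [0.562 0.018 0.226] [0.581 0.027 0.229]
side 0.229 15 [0.563 0.02  0.23 ] [0.579 0.028 0.233]
side 0.233 12 [0.563 0.023 0.234] [0.576 0.027 0.237]
```

The open tips are seen at z≈0.203 with TCP reported at 0.1675, so the offset is consistent and the lateral position is correct. Next I lower about 33 mm and grip.

Request:
{"fn": "servo_tool", "kwargs": {"steps": [0,0,0.04,0,0,0,0,0,0.08,0,0,0,0,0,0.112,0,0,0,0,0,0.112,0,0,0,0,0,0.112,0,0,0]}}

```text
clock: 8.02
tcp_pos: [0.571, -0.0096, 0.1338]
orientation: [-180.0, 0.0, -177.5]
wrist_force: [-0.7, -0.2, -0.3]
opening: 0.0428
gripper_force: 0.0
```

Request:
{"fn": "servo_tool", "kwargs": {"steps": [0,0,0,0,0,0,0,0,0,0,0,0,0,0,0,0,0,0,0,0,0,0,0,0,0,0,0,0,0,0], "jaw": -1}}

```text
clock: 8.65
tcp_pos: [0.5715, -0.0095, 0.1345]
orientation: [180.0, 0.1, -177.5]
wrist_force: [0.1, -0.2, 4.9]
opening: 0.0141
gripper_force: 60.3
```

Request:
{"fn": "servo_tool", "kwargs": {"steps": [0,0,-0.02,0,0,0,0,0,-0.04,0,0,0,0,0,-0.06,0,0,0,0,0,-0.08,0,0,0,0,0,-0.08,0,0,0]}}

```text
clock: 9.28
tcp_pos: [0.5714, -0.0095, 0.1585]
orientation: [180.0, 0.1, -177.5]
wrist_force: [-0.4, 0.9, 0.5]
opening: 0.014
gripper_force: 59.8
```

```bash
python3 d.py; python3 m5.py side s5.png; python3 m5.py scene s5b.png; python3 -c "
import cv2;cv2.imwrite('pics/s5c.png',cv2.resize(cv2.imread('pics/s5.png')[130:290,160:370],(787,600),interpolation=2))"
```

```text
[ 0.5714 -0.0095  0.1585] [ 1.7999e+02  8.0000e-02 -1.7751e+02] 9.275 [-0.4  0.9  0.5] [-29.  17.  30. 106. -10.  59.  98.] 0.014
0.86 [ 0.4309 -0.0293  0.1904] [0.6993 0.0204 0.2035]
0.446 [ 0.4447 -0.009   0.2   ]
0.476 [ 0.4772 -0.0077  0.2001]
0.506 [ 0.5057 -0.0067  0.1999]
0.536 [ 0.535  -0.0047  0.2003]
0.566 [ 0.5549 -0.0046  0.2003]
0.596 [ 0.6017 -0.004   0.1973]
0.626 [ 0.6261 -0.0027  0.1967]
0.656 [ 0.6562 -0.0015  0.1969]
0.686 [ 0.6825 -0.0013  0.1968]
0.83 [ 0.4325 -0.0306  0.1892] [0.7005 0.0189 0.2025]
0.447 [ 0.4491 -0.016   0.199 ]
0.477 [ 0.4664 -0.0175  0.1981]
0.567 [ 0.578  -0.0066  0.1988]
0.597 [ 0.6023 -0.0091  0.1955]
0.627 [ 0.6279 -0.0078  0.1951]
0.657 [ 0.6586 -0.0062  0.1949]
0.687 [ 0.6862 -0.0055  0.1947]
```

View pics/s5c.png

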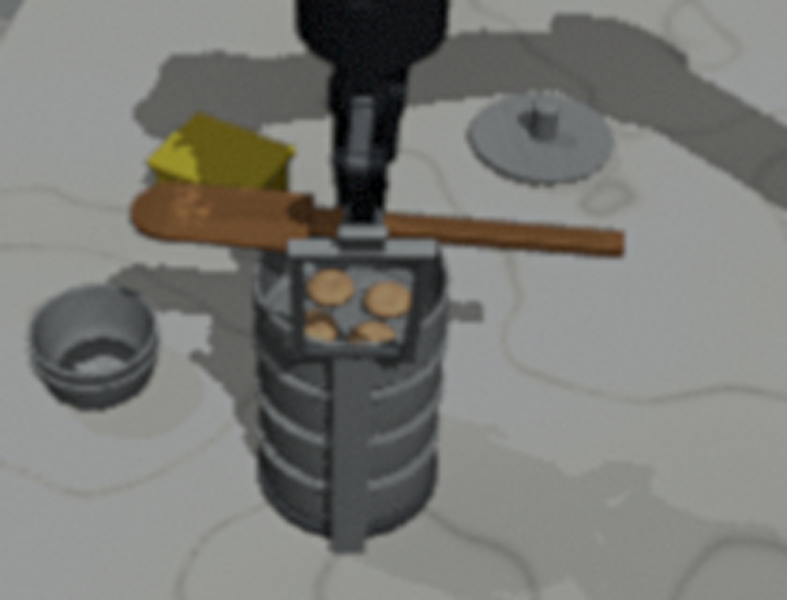

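The side crop shows the spatula level in the gripper above the mouth, at row 225, raised by the same 24 mm as the tool. The grip is good.

```bash
python3 d.py .45,-.18,.17 .45,-.18,.02
```

```text
[ 0.5706 -0.0095  0.1575] [-1.8000e+02 -3.0000e-02 -1.7751e+02] 9.475 [ 0.2 -0.7 -0.3] [-29.  17.  30. 106. -10.  59.  98.] 0.0139
.45,-.18,.17 [np.float64(0.4263), np.float64(-0.5503), np.float64(-0.0413), np.float64(0.0), np.float64(0.0), np.float64(0.0)]
.45,-.18,.02 [np.float64(0.426), np.float64(-0.5503), np.float64(0.4587), np.float64(0.0), np.float64(0.0), np.float64(0.0)]
```

Request:
{"fn": "servo_tool", "kwargs": {"steps": [0.05,-0.08,-0.04,0,0,0,0.16,-0.2,-0.04,0,0,0,0.28,-0.35,-0.04,0,0,0,0.38,-0.48,-0.04,0,0,0,0.426,-0.55,-0.04,0,0,0]}}

```text
clock: 10.1
tcp_pos: [0.4479, -0.1826, 0.1696]
orientation: [180.0, -0.0, -177.8]
wrist_force: [0.3, 0.6, -0.1]
opening: 0.0138
gripper_force: 59.8
```

Request:
{"fn": "servo_tool", "kwargs": {"steps": [0,0,0,0,0,0,0,0,0.1,0,0,0,0,0,0.22,0,0,0,0,0,0.34,0,0,0,0,0,0.45,0,0,0]}}

```text
clock: 10.72
tcp_pos: [0.4514, -0.1779, 0.0333]
orientation: [180.0, -0.0, -177.3]
wrist_force: [0.3, 0.4, -0.0]
opening: 0.0139
gripper_force: 59.8
```

Request:
{"fn": "servo_tool", "kwargs": {"steps": [0,0,0,0,0,0,0,0,0.05,0,0,0,0,0,0.05,0,0,0,0,0,0.05,0,0,0]}}

```text
clock: 11.22
tcp_pos: [0.4512, -0.1801, 0.0206]
orientation: [-180.0, 0.1, -177.5]
wrist_force: [-0.1, -1.2, -0.4]
opening: 0.0138
gripper_force: 59.8
```

```bash
python3 d.py; python3 m5.py side s6.png; python3 m5.py scene s6b.png
```

```text
[ 0.4512 -0.1801  0.0206] [-1.7999e+02  9.0000e-02 -1.7751e+02] 11.225 [-0.1 -1.2 -0.4] [-13.  21.  34. 123. -18.  41. 126.] 0.0138
0.19 [ 0.4612 -0.401   0.009 ] [ 0.5238 -0.2878  0.0429]
0.476 [ 0.4772 -0.3369  0.0136]
0.506 [ 0.5032 -0.3455  0.0131]
0.536 [ 0.523  -0.3524  0.0126]
0.87 [ 0.3133 -0.2007  0.053 ] [ 0.5813 -0.1537  0.0647]
0.328 [ 0.3224 -0.1889  0.0612]
0.448 [ 0.4573 -0.1784  0.0609]
0.478 [ 0.4832 -0.1789  0.0584]
0.508 [ 0.5081 -0.178   0.0577]
0.538 [ 0.5383 -0.1768  0.0579]
0.568 [ 0.5659 -0.1756  0.0576]
```

Request:
{"fn": "servo_tool", "kwargs": {"steps": [0,0,0.04,0,0,0,0,0,0.09,0,0,0,0,0,0.13,0,0,0,0,0,0.155,0,0,0,0,0,0.155,0,0,0]}}

```text
clock: 12.05
tcp_pos: [0.4495, -0.1798, -0.0276]
orientation: [180.0, -0.1, -177.5]
wrist_force: [-0.1, 0.0, -0.7]
opening: 0.0142
gripper_force: 59.8
```

Request:
{"fn": "servo_tool", "kwargs": {"steps": [0,0,0.005,0,0,0,0,0,0.01,0,0,0,0,0,0.01,0,0,0]}}

```text
clock: 12.42
tcp_pos: [0.4505, -0.1799, -0.0295]
orientation: [-180.0, 0.0, -177.5]
wrist_force: [1.0, -0.0, -0.9]
opening: 0.014
gripper_force: 59.8
```

```bash
python3 d.py;python3 m5.py scene s7b.png
```

```text
[ 0.4505 -0.1799 -0.0295] [-1.8000e+02  2.0000e-02 -1.7751e+02] 12.425 [ 1.  -0.  -0.9] [ -9.  27.  30. 123. -23.  35. 130.] 0.014
0.97 [ 0.3124 -0.2003 -0.0033] [ 0.5824 -0.1494  0.0231]
0.327 [ 0.3242 -0.1883  0.0108]
0.447 [ 0.4509 -0.1756  0.0107]
0.477 [ 0.4831 -0.1794  0.0084]
0.507 [ 0.5071 -0.1772  0.0073]
0.537 [ 0.5376 -0.177   0.0074]
0.567 [ 0.5662 -0.1762  0.0072]
```

Underside is about 1 mm above the table. Small steps until contact.

Request:
{"fn": "servo_tool", "kwargs": {"steps": [0,0,0.003,0,0,0,0,0,0.005,0,0,0,0,0,0.005,0,0,0]}}

```text
clock: 12.9
tcp_pos: [0.4503, -0.1799, -0.0312]
orientation: [180.0, -0.0, -177.5]
wrist_force: [-0.1, 0.3, -0.7]
opening: 0.0139
gripper_force: 59.8
```

Request:
{"fn": "servo_tool", "kwargs": {"steps": [0,0,0.003,0,0,0,0,0,0.005,0,0,0,0,0,0.005,0,0,0]}}

```text
clock: 13.28
tcp_pos: [0.4504, -0.1799, -0.0316]
orientation: [179.9, -0.0, -177.5]
wrist_force: [-4.1, 1.8, 10.5]
opening: 0.0137
gripper_force: 61.1
```

Contact, about 10 N. Release and lift.

Request:
{"fn": "servo_tool", "kwargs": {"steps": [0,0,0,0,0,0,0,0,0,0,0,0,0,0,0,0,0,0], "jaw": -0.1}}

```text
clock: 13.65
tcp_pos: [0.4502, -0.1798, -0.0329]
orientation: [180.0, -0.0, -177.5]
wrist_force: [0.6, -0.3, 0.9]
opening: 0.0381
gripper_force: 0.0
```

Request:
{"fn": "servo_tool", "kwargs": {"steps": [0,0,-0.05,0,0,0,0,0,-0.15,0,0,0,0,0,-0.3,0,0,0,0,0,-0.45,0,0,0,0,0,-0.45,0,0,0]}}

```text
clock: 14.28
tcp_pos: [0.4541, -0.1812, 0.1067]
orientation: [-179.9, 0.6, -177.5]
wrist_force: [0.4, -1.1, 0.1]
opening: 0.0386
gripper_force: 0.0
```

```bash
python3 m5.py scene s8.png;  python3 d.py .4726,-.3487,.10,180,0,-177.5; python3 - <<'E'
from h import *
c=cam('wrist');P=cloud(c);X=P.reshape(-1,3);X=X[~np.isnan(X[:,0])]
k=X[(np.hypot(X[:,0]-.4726,X[:,1]+.3487)<.03)&(X[:,2]>.038)&(X[:,2]<.046)];print('knob',len(k),k.mean(0),cv2.minEnclosingCircle(k[:,:2].astype(np.float32)))
F=X[(np.hypot(X[:,0]-.4726,X[:,1]+.3487)<.08)&(X[:,2]>.008)&(X[:,2]<.016)];print('flange',len(F),cv2.minEnclosingCircle(F[:,:2].astype(np.float32)),np.median(F[:,2]))
E
```

```text
0.93 [ 0.3098 -0.2003 -0.0036] [ 0.581  -0.1511  0.0132]
0.325 [ 0.3266 -0.1858  0.0087]
0.355 [ 0.3559 -0.1849  0.0085]
0.385 [ 0.3853 -0.1827  0.0091]
0.415 [ 0.4141 -0.1819  0.0092]
0.445 [ 0.4454 -0.1802  0.0086]
0.475 [ 0.4798 -0.1792  0.0068]
0.505 [ 0.5054 -0.1775  0.0052]
0.535 [ 0.5354 -0.1766  0.0052]
0.565 [ 0.5643 -0.1759  0.0055]
0.595 [ 0.5805 -0.1735  0.0046]
[ 0.4506 -0.1797  0.103 ] [ 1.7997e+02  9.0000e-02 -1.7751e+02] 14.375 [-0.4 -0.2 -0.2] [-18.  12.  39. 120. -10.  50. 119.] 0.0384
.4726,-.3487,.10,180,0,-177.5 [np.float64(-0.0487), np.float64(-0.5659), np.float64(0.0099), np.float64(0.0002), np.float64(0.0005), np.float64(-0.0)]
knob 574 [ 0.46809588 -0.34913582  0.04135157] ((0.46826156973838806, -0.35039061307907104), 0.01180886197835207)
flange 11201 ((0.4690927565097809, -0.3501589298248291), 0.058234456926584244) 0.01156274127863538
```

Spatula is flat. Now the lid.

Request:
{"fn": "servo_tool", "kwargs": {"steps": [-0.02,-0.2,-0.02,0,0,0.04,-0.04,-0.4,-0.02,0,0,0.09,-0.045,-0.566,-0.02,0,0,0.14,-0.045,-0.566,-0.02,0,0,0.16,-0.045,-0.566,-0.02,0,0,0.16]}}

```text
clock: 15.05
tcp_pos: [0.4694, -0.3489, 0.1062]
orientation: [-179.9, -0.3, 153.6]
wrist_force: [-0.4, 0.5, -0.5]
opening: 0.0384
gripper_force: 0.0
```

Request:
{"fn": "servo_tool", "kwargs": {"steps": [0,0,0,0,0,0,0,0,0,0,0,0]}}

```text
clock: 15.3
tcp_pos: [0.4713, -0.3477, 0.1078]
orientation: [180.0, -0.1, 153.8]
wrist_force: [0.2, -0.5, 0.7]
opening: 0.0385
gripper_force: 0.0
```

```bash
cat > lid.py <<'E'
from h import *
for n in ['scene','side','wrist']:
    c=cam(n);P=cloud(c);X=P.reshape(-1,3);X=X[~np.isnan(X[:,0])]
    k=X[(np.hypot(X[:,0]-.4705,X[:,1]+.3487)<.03)&(X[:,2]>.037)&(X[:,2]<.046)]
    F=X[(np.hypot(X[:,0]-.4705,X[:,1]+.3487)<.075)&(X[:,2]>.007)&(X[:,2]<.016)]
    if len(k)>5: print(n,'knob',len(k),k.mean(0),cv2.minEnclosingCircle(k[:,:2].astype(np.float32)))
    if len(F)>5: print(n,'flange',len(F),cv2.minEnclosingCircle(F[:,:2].astype(np.float32)),np.median(F[:,2]))
cv2.imwrite('pics/w9.png',c['img'])
E
python3 lid.py; python3 d.py
```

```text
scene knob 68 [ 0.47209752 -0.34857104  0.04060097] ((0.4709918797016144, -0.3472359776496887), 0.012107300572097301)
scene flange 1538 ((0.4701106548309326, -0.3485123813152313), 0.05882876738905907) 0.010714745707635975
side knob 31 [ 0.4688384  -0.34493447  0.04239678] ((0.4692207872867584, -0.34669411182403564), 0.009793082252144814)
side flange 645 ((0.468637079000473, -0.3475518822669983), 0.058345962315797806) 0.01306056476087869
wrist knob 550 [ 0.46809177 -0.35038323  0.04132207] ((0.46866366267204285, -0.3506840169429779), 0.010996250435709953)
wrist flange 11505 ((0.46905672550201416, -0.35071688890457153), 0.057714350521564484) 0.011611792209976879
[ 0.4715 -0.3483  0.1084] [1.7997e+02 1.0000e-02 1.5376e+02] 15.45 [0.9 0.2 0.3] [ -4.  26.  45. 107. -22.  56. 115.] 0.0385
```

Request:
{"fn": "servo_tool", "kwargs": {"steps": [0.005,-0.005,0.1,0,0,0,0.005,-0.005,0.22,0,0,0,0.005,-0.005,0.33,0,0,0,0.005,-0.005,0.385,0,0,0,0.005,-0.005,0.385,0,0,0]}}

```text
clock: 16.08
tcp_pos: [0.4685, -0.349, -0.008]
orientation: [180.0, -0.1, 153.7]
wrist_force: [0.0, -0.4, 0.5]
opening: 0.0379
gripper_force: 0.0
```

Request:
{"fn": "servo_tool", "kwargs": {"steps": [0,0,0.01,0,0,0,0,0,0.027,0,0,0,0,0,0.027,0,0,0]}}

```text
clock: 16.45
tcp_pos: [0.4694, -0.3496, -0.015]
orientation: [180.0, 0.0, 153.7]
wrist_force: [-0.5, 0.3, 1.4]
opening: 0.0383
gripper_force: 0.0
```

Request:
{"fn": "servo_tool", "kwargs": {"steps": [0,0,0,0,0,0,0,0,0,0,0,0,0,0,0,0,0,0,0,0,0,0,0,0], "jaw": -1}}

```text
clock: 16.95
tcp_pos: [0.4696, -0.3499, -0.0147]
orientation: [180.0, 0.0, 153.7]
wrist_force: [-0.7, 0.0, 5.6]
opening: 0.02
gripper_force: 59.1
```

Request:
{"fn": "servo_tool", "kwargs": {"steps": [0,0,-0.03,0,0,0,0,0,-0.12,0,0,0,0,0,-0.25,0,0,0,0,0,-0.4,0,0,0,0,0,-0.55,0,0,0]}}

```text
clock: 17.58
tcp_pos: [0.4685, -0.3491, 0.1505]
orientation: [-180.0, -0.1, 153.7]
wrist_force: [0.7, 1.0, -1.3]
opening: 0.0198
gripper_force: 58.7
```

Request:
{"fn": "servo_tool", "kwargs": {"steps": [0,0,-0.18,0,0,0,0,0,-0.18,0,0,0]}}

```text
clock: 17.82
tcp_pos: [0.4717, -0.3523, 0.2086]
orientation: [-180.0, 0.6, 153.7]
wrist_force: [0.1, -0.1, -1.7]
opening: 0.02
gripper_force: 58.7
```

```bash
python3 d.py .5765,.0023,.19 .55,-.09,.20
```

```text
[ 0.4717 -0.3523  0.2086] [-179.99    0.56  153.66] 17.825 [ 0.1 -0.1 -1.7] [ -8.  19.  50. 102. -16.  66. 110.] 0.02
.5765,.0023,.19 [np.float64(0.212), np.float64(1.2144), np.float64(0.0597), np.float64(0.0), np.float64(0.0), np.float64(0.0)]
.55,-.09,.20 [np.float64(0.1543), np.float64(0.8995), np.float64(0.027), np.float64(0.0), np.float64(0.0), np.float64(0.0)]
```

Request:
{"fn": "servo_tool", "kwargs": {"steps": [0.02,0.15,0,0,0,0,0.05,0.33,0,0,0,0,0.09,0.52,0,0,0,0,0.125,0.71,0,0,0,0,0.155,0.88,0,0,0,0]}}

```text
clock: 18.45
tcp_pos: [0.5434, -0.0895, 0.2019]
orientation: [-180.0, -0.2, 153.8]
wrist_force: [0.9, -0.0, -0.7]
opening: 0.0195
gripper_force: 58.9
```

Request:
{"fn": "servo_tool", "kwargs": {"steps": [0.02,0.1,0,0,0,0,0.04,0.2,0,0,0,0,0.055,0.3,0,0,0,0,0.055,0.32,0,0,0,0,0.055,0.32,0,0,0,0]}}

```text
clock: 19.08
tcp_pos: [0.5713, 0.0002, 0.2026]
orientation: [-179.9, -0.1, 153.7]
wrist_force: [-0.8, -0.2, -0.6]
opening: 0.0194
gripper_force: 58.9
```

Request:
{"fn": "servo_tool", "kwargs": {"steps": [0,0,0,0,0,0,0,0,0,0,0,0]}}

```text
clock: 19.32
tcp_pos: [0.5719, -0.0009, 0.2037]
orientation: [-180.0, 0.0, 153.5]
wrist_force: [-0.1, -0.6, -0.4]
opening: 0.0197
gripper_force: 58.9
```

```bash
cat > hov.py <<'E'
from h import *
from scipy.optimize import least_squares as LS
s=ctrl.get_state();t=s['tcp_pos'];print(t.round(4),s['orientation'].round(2),s['wrist_force'].round(1))
for n in ['scene','side']:
    c=cam(n);P=cloud(c);X=P.reshape(-1,3);X=X[~np.isnan(X[:,0])]
    d=np.hypot(X[:,0]-t[0],X[:,1]-t[1])
    S=X[(d<.075)&(X[:,2]>.02)&(X[:,2]<.15)]
    f=lambda q:np.hypot(S[:,0]-q[0],S[:,1]-q[1])-.0545
    q=LS(f,[.575,.0],loss='soft_l1',f_scale=.002).x
    z0=t[2]+.0147
    L=X[(d<.068)&(X[:,2]>z0+.003)&(X[:,2]<z0+.022)]
    o=cv2.minEnclosingCircle(L[:,:2].astype(np.float32))
    Z=L[:,2]-z0; A=np.c_[L[:,:2]-t[:2],np.ones(len(L))];k=LS(lambda p:A@p-L[:,2],[0,0,z0],loss='soft_l1',f_scale=.001).x
    print(n,'tiffin',q.round(4),'lid',np.round(o[0],4),round(o[1],4),len(L),'tilt deg',np.degrees(k[:2]).round(2),'z flange',k[2].round(4))
cv2.imwrite('pics/hov.png',c['img'])
E
python3 hov.py
```

```text
[ 0.5719 -0.0009  0.2037] [-179.98    0.    153.53] [-0.1 -0.6 -0.4]
scene tiffin [5.765e-01 2.000e-04] lid [5.708e-01 1.000e-04] 0.0596 1383 tilt deg [-0.07  0.12] z flange 0.2302
side tiffin [0.5757 0.0036] lid [5.708e-01 5.000e-04] 0.0587 1221 tilt deg [-0.03 -0.17] z flange 0.2314
```

```bash
python3 - <<'E'
from h import *
from scipy.optimize import least_squares as LS
for n in ['scene','side','wrist']:
    X=np.load(n+'.npy').reshape(-1,3);X=X[~np.isnan(X[:,0])]
    d=np.hypot(X[:,0]-.5757,X[:,1]-.002);a=np.abs(np.degrees(np.arctan2(X[:,1]-.002,X[:,0]-.5757)))
    # rim top, away from spatula (along +-x) and straps (~100,-80 deg)
    S=X[(abs(X[:,2]-.166)<.003)&(d>.044)&(d<.063)&(a>35)&(a<155)]
    th=np.degrees(np.arctan2(S[:,1]-.002,S[:,0]-.5757)); S=S[(abs(th-100)>15)&(abs(th+80)>15)]
    q=LS(lambda q:np.hypot(S[:,0]-q[0],S[:,1]-q[1])-.0535,[.5757,.002],loss='soft_l1',f_scale=.001).x
    r=np.hypot(S[:,0]-q[0],S[:,1]-q[1]);print(n,len(S),q.round(4),np.percentile(r,[5,50,95]).round(4))
E
```

```text
scene 97 [0.5775 0.0013] [0.0516 0.0531 0.0552]
side 104 [0.576  0.0027] [0.0516 0.0534 0.0551]
wrist 346 [ 5.76e-01 -1.00e-04] [0.0518 0.0531 0.0545]
```

Request:
{"fn": "servo_tool", "kwargs": {"steps": [-0.015,0.013,0,0,0,0,-0.015,0.013,0.04,0,0,0,-0.015,0.013,0.09,0,0,0,-0.015,0.013,0.14,0,0,0,-0.015,0.013,0.14,0,0,0]}}

```text
clock: 20.05
tcp_pos: [0.576, 0.0025, 0.1593]
orientation: [-179.8, -0.2, 153.7]
wrist_force: [-0.6, 0.7, -1.4]
opening: 0.0195
gripper_force: 58.9
```

Request:
{"fn": "servo_tool", "kwargs": {"steps": [0,0,0,0,0,0,0,0,0,0,0,0]}}

```text
clock: 20.3
tcp_pos: [0.5787, 0.0024, 0.1624]
orientation: [180.0, 0.1, 153.7]
wrist_force: [-0.0, -0.5, -1.6]
opening: 0.0196
gripper_force: 58.9
```

```bash
python3 hov.py
```

```text
[0.5787 0.0024 0.1624] [1.7996e+02 7.0000e-02 1.5368e+02] [-0.  -0.5 -1.6]
scene tiffin [0.576  0.0012] lid [0.5792 0.0036] 0.0587 1321 tilt deg [0.01 0.16] z flange 0.1887
side tiffin [0.576  0.0023] lid [0.5775 0.0033] 0.0588 1061 tilt deg [ 0.02 -0.15] z flange 0.1899
```

Request:
{"fn": "servo_tool", "kwargs": {"steps": [0,0,0,0,0,0,0,0,0,0,0,0]}}

```text
clock: 20.65
tcp_pos: [0.5782, 0.0026, 0.1619]
orientation: [180.0, 0.0, 153.7]
wrist_force: [-0.1, 0.4, -1.4]
opening: 0.0197
gripper_force: 58.9
```

```bash
python3 hov.py;python3 d.py .5767,.0010,.15
```

```text
[0.5782 0.0026 0.1619] [1.7998e+02 1.0000e-02 1.5370e+02] [-0.1  0.4 -1.4]
scene tiffin [0.576  0.0012] lid [0.5806 0.0079] 0.0623 1325 tilt deg [-0.14  0.06] z flange 0.1884
side tiffin [0.5759 0.0023] lid [0.576  0.0081] 0.0619 1072 tilt deg [-0.04 -0.14] z flange 0.1893
[0.5781 0.0025 0.1618] [179.99   0.   153.69] 20.75 [ 0.5 -0.5 -1.4] [-38.  19.  41. 105. -14.  61.  72.] 0.0201
.5767,.0010,.15 [np.float64(0.0019), np.float64(-0.0067), np.float64(0.0393), np.float64(0.0), np.float64(0.0), np.float64(0.0)]
```

Request:
{"fn": "servo_tool", "kwargs": {"steps": [0.002,-0.007,0,0,0,0,0.002,-0.007,0.015,0,0,0,0.002,-0.007,0.03,0,0,0,0.002,-0.007,0.042,0,0,0,0.002,-0.007,0.042,0,0,0]}}

```text
clock: 21.38
tcp_pos: [0.5762, 0.0009, 0.1485]
orientation: [-180.0, -0.1, 153.7]
wrist_force: [-0.1, 0.1, -0.8]
opening: 0.0201
gripper_force: 58.9
```

Request:
{"fn": "servo_tool", "kwargs": {"steps": [0,0,0.005,0,0,0,0,0,0.01,0,0,0,0,0,0.01,0,0,0]}}

```text
clock: 21.75
tcp_pos: [0.5765, 0.0009, 0.146]
orientation: [-180.0, -0.0, 153.7]
wrist_force: [-1.1, -0.0, -1.0]
opening: 0.0197
gripper_force: 58.9
```

Request:
{"fn": "servo_tool", "kwargs": {"steps": [0,0,0.004,0,0,0,0,0,0.008,0,0,0,0,0,0.008,0,0,0]}}

```text
clock: 22.12
tcp_pos: [0.5765, 0.0009, 0.1436]
orientation: [-180.0, -0.0, 153.7]
wrist_force: [-0.4, 0.3, -1.3]
opening: 0.0198
gripper_force: 58.9
```

```bash
python3 hov.py
```

```text
[0.5765 0.0009 0.1436] [-1.7999e+02 -2.0000e-02  1.5369e+02] [-0.4  0.3 -1.3]
scene tiffin [0.576  0.0009] lid [0.5773 0.0014] 0.0675 1380 tilt deg [-0.17  0.29] z flange 0.1699
side tiffin [0.5759 0.0026] lid [0.5765 0.0067] 0.0624 1055 tilt deg [-0.04 -0.13] z flange 0.1711
```

Flange top is at 0.1705 (0.170 expected). Nudge to contact, then release.

Request:
{"fn": "servo_tool", "kwargs": {"steps": [0,0,0.003,0,0,0,0,0,0.005,0,0,0,0,0,0.005,0,0,0]}}

```text
clock: 22.6
tcp_pos: [0.5767, 0.0009, 0.1433]
orientation: [180.0, -0.0, 153.7]
wrist_force: [-2.7, -0.7, 5.6]
opening: 0.0197
gripper_force: 59.6
```

Request:
{"fn": "servo_tool", "kwargs": {"steps": [0,0,0,0,0,0,0,0,0,0,0,0,0,0,0,0,0,0], "jaw": -0.1}}

```text
clock: 22.98
tcp_pos: [0.5765, 0.0009, 0.142]
orientation: [-180.0, -0.0, 153.7]
wrist_force: [1.0, 0.2, -1.0]
opening: 0.0385
gripper_force: 0.0
```

Request:
{"fn": "servo_tool", "kwargs": {"steps": [0,0,-0.05,0,0,0,0,0,-0.15,0,0,0,0,0,-0.3,0,0,0,0,0,-0.45,0,0,0,0,0,-0.6,0,0,0]}}

```text
clock: 23.6
tcp_pos: [0.5767, 0.0005, 0.3249]
orientation: [179.9, 0.1, 153.7]
wrist_force: [0.4, -0.5, 0.5]
opening: 0.0385
gripper_force: 0.0
```

Request:
{"fn": "servo_tool", "kwargs": {"steps": [0,0,-0.1,0,0,0,0,0,-0.1,0,0,0], "jaw": -1}}

```text
clock: 23.85
tcp_pos: [0.5786, 0.0002, 0.3564]
orientation: [179.7, 0.4, 153.7]
wrist_force: [-0.3, 0.2, -0.6]
opening: 0.0028
gripper_force: 0.0
```

```bash
python3 d.py; cat > cl.py <<'E'
from h import *
from scipy.optimize import least_squares as LS
C=np.array([.576,.0015])
for n in ['scene','side']:
    c=cam(n);P=cloud(c);X=P.reshape(-1,3);X=X[~np.isnan(X[:,0])]
    K=X[(X[:,0]>.48)&(X[:,0]<.66)&(X[:,1]>.05)&(X[:,1]<.2)&(X[:,2]>.185)&(X[:,2]<.34)&(np.hypot(X[:,0]-C[0],X[:,1]-C[1])>.062)]
    pl=LS(lambda p:(K-[.565,.1,.25])@np.array([np.cos(p[0])*np.cos(p[1]),np.sin(p[0])*np.cos(p[1]),np.sin(p[1])])-p[2],[1.7,-.4,0],loss='soft_l1',f_scale=.002).x
    print(n,len(K),'clamp normal yaw',np.degrees(pl[0])-90,'lean from vertical',np.degrees(-pl[1]),'off',pl[2])
    for lo in np.arange(.19,.34,.015):
        b=K[abs(K[:,2]-lo-.0075)<.0075]
        if len(b): print('  ',round(lo,3),len(b),b.min(0).round(3),b.max(0).round(3),b.mean(0).round(3))
    d=np.hypot(X[:,0]-C[0],X[:,1]-C[1]);L=X[(d<.055)&(d>.02)&(X[:,2]>.16)&(X[:,2]<.18)]
    A=np.c_[L[:,:2]-C,np.ones(len(L))];k=LS(lambda p:A@p-L[:,2],[0,0,.17],loss='soft_l1',f_scale=.001).x;print('lid tilt',np.degrees(k[:2]).round(2),'z',k[2].round(4))
    kk=X[(d<.03)&(X[:,2]>.19)&(X[:,2]<.205)];print('knob',len(kk),kk.mean(0).round(4))
    S=X[(d>.062)&(d<.075)&(X[:,2]>.02)&(X[:,2]<.15)];S=S[(S[:,1]-C[1])*(1 if n=='side' else -1)>.04];print('strap',len(S),np.median(S,0).round(4))
cv2.imwrite('pics/cl_side.png',c['img'])
E
python3 cl.py
```

```text
[5.786e-01 2.000e-04 3.564e-01] [179.74   0.35 153.65] 23.85 [-0.3  0.2 -0.6] [-42.  10.  44.  91.  -7.  81.  66.] 0.0028
scene 653 clamp normal yaw 8.756838012519282 lean from vertical 24.26726682800836 off 0.00039550918803165665
   0.19 58 [0.534 0.066 0.19 ] [0.597 0.088 0.204] [0.566 0.076 0.198]
   0.205 62 [0.533 0.073 0.205] [0.596 0.097 0.22 ] [0.567 0.084 0.212]
   0.22 65 [0.531 0.08  0.22 ] [0.595 0.104 0.234] [0.563 0.091 0.227]
   0.235 56 [0.53  0.088 0.235] [0.593 0.109 0.25 ] [0.561 0.097 0.242]
   0.25 65 [0.529 0.094 0.25 ] [0.592 0.112 0.265] [0.562 0.103 0.257]
   0.265 65 [0.528 0.102 0.265] [0.591 0.123 0.28 ] [0.562 0.111 0.273]
   0.28 76 [0.526 0.108 0.28 ] [0.59  0.128 0.295] [0.56  0.117 0.289]
   0.295 151 [0.526 0.113 0.295] [0.591 0.132 0.31 ] [0.559 0.122 0.3  ]
   0.31 35 [0.546 0.123 0.31 ] [0.568 0.134 0.316] [0.557 0.129 0.313]
lid tilt [0.06 0.03] z 0.1698
knob 89 [ 5.796e-01 -1.000e-04  1.981e-01]
strap 272 [ 0.5886 -0.0641  0.0885]
side 462 clamp normal yaw 8.957256286003357 lean from vertical 24.224085556113394 off 0.005324269064450004
   0.19 26 [0.533 0.069 0.19 ] [0.594 0.089 0.205] [0.564 0.08  0.197]
   0.205 22 [0.533 0.08  0.205] [0.592 0.095 0.219] [0.555 0.087 0.212]
   0.22 30 [0.531 0.083 0.22 ] [0.593 0.102 0.235] [0.558 0.094 0.227]
   0.235 28 [0.529 0.095 0.235] [0.591 0.11  0.25 ] [0.559 0.102 0.243]
   0.25 29 [0.529 0.102 0.25 ] [0.59  0.117 0.265] [0.56  0.11  0.258]
   0.265 32 [0.528 0.108 0.265] [0.589 0.124 0.279] [0.555 0.115 0.272]
   0.28 41 [0.526 0.116 0.281] [0.587 0.131 0.295] [0.552 0.123 0.289]
   0.295 188 [0.526 0.118 0.296] [0.588 0.133 0.31 ] [0.556 0.127 0.301]
   0.31 58 [0.546 0.129 0.31 ] [0.565 0.136 0.318] [0.556 0.133 0.315]
lid tilt [-0.04 -0.04] z 0.1709
knob 22 [ 0.5801 -0.0015  0.2005]
strap 373 [0.5653 0.0682 0.0914]
```

```bash
python3 d.py .5491,.1714,.355,180,0,-171
```

```text
[0.5764 0.0007 0.3523] [179.98   0.   153.68] 23.95 [0.1 0.1 0.7] [-42.  10.  44.  92.  -7.  81.  66.] 0.0002
.5491,.1714,.355,180,0,-171 [np.float64(0.3338), np.float64(0.4696), np.float64(-0.0088), np.float64(0.0001), np.float64(0.0), np.float64(-0.1962)]
```

Request:
{"fn": "servo_tool", "kwargs": {"steps": [0.06,0.1,-0.02,0,0,-0.05,0.15,0.22,-0.02,0,0,-0.1,0.25,0.36,-0.02,0,0,-0.15,0.334,0.47,-0.02,0,0,-0.196,0.334,0.47,-0.02,0,0,-0.196]}}

```text
clock: 24.58
tcp_pos: [0.5465, 0.1774, 0.3555]
orientation: [180.0, -0.3, -170.5]
wrist_force: [0.5, 0.3, -0.2]
opening: -0.0002
gripper_force: 0.0
```

Request:
{"fn": "servo_tool", "kwargs": {"steps": [0,0,0,0,0,0,0,0,0,0,0,0]}}

```text
clock: 24.82
tcp_pos: [0.5495, 0.1692, 0.3577]
orientation: [-179.9, -0.1, -171.3]
wrist_force: [-0.0, 0.3, 0.9]
opening: -0.0002
gripper_force: 0.0
```

```bash
cat > sz.py <<'E'
from h import *
H=np.array([.5655,.0677]);e=np.array([-.156,.988])
s=ctrl.get_state();t=s['tcp_pos'];d=t[:2]-H
print('s',round(d@e,4),'lat',round(d@np.array([e[1],-e[0]]),4),'tipz',round(t[2]+.031,4),'rpy',s['orientation'].round(2),'F',s['wrist_force'].round(1),s['clock'],s['joint_positions'].round(0))
E
python3 sz.py
```

```text
s 0.1028 lat 0.0 tipz 0.3887 rpy [-1.7994e+02 -5.0000e-02 -1.7127e+02] F [-0.   0.3  0.9] 24.825 [-51.   9.  34.  91.  -5.  82.  82.]
```

Request:
{"fn": "servo_tool", "kwargs": {"steps": [0,0,0.1,0,0,0,0,0,0.2,0,0,0,0,0,0.27,0,0,0,0,0,0.27,0,0,0,0,0,0.27,0,0,0]}}

```text
clock: 25.45
tcp_pos: [0.5501, 0.1708, 0.2783]
orientation: [180.0, 0.1, -171.1]
wrist_force: [1.0, -0.3, -0.5]
opening: -0.0
gripper_force: 0.0
```

```bash
python3 sz.py; python3 -c "
from h import *
c=cam('side');cv2.imwrite('pics/p1.png',cv2.resize(c['img'][120:300,140:380],(800,600)))"
```

```text
s 0.1043 lat 0.0009 tipz 0.3093 rpy [ 1.7999e+02  9.0000e-02 -1.7114e+02] F [ 1.  -0.3 -0.5] 25.45 [-51.  11.  34.  98.  -6.  73.  83.]
```

View pics/p1.png

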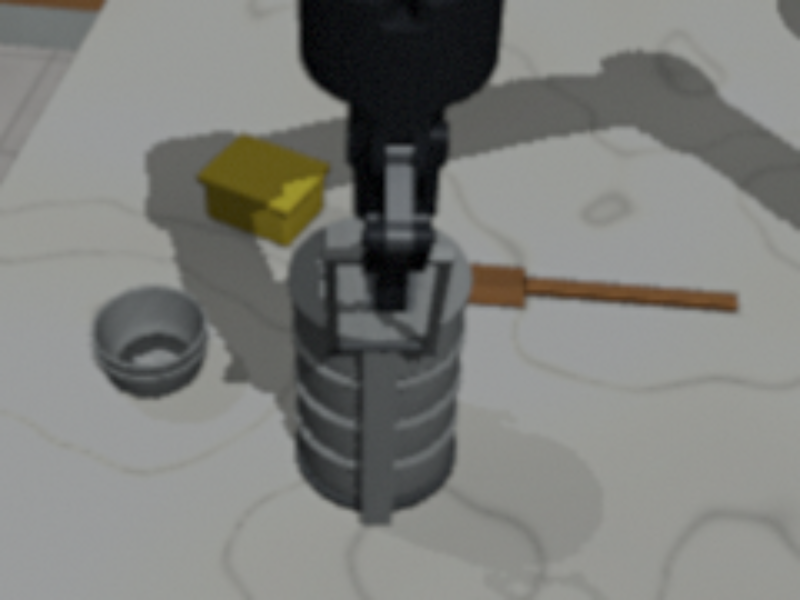

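The side crop shows the shut fingers at (390,300), behind and centred on the fork. The lid is seated and the spatula lies on the marble. Now the push.

Request:
{"fn": "servo_tool", "kwargs": {"steps": [0,-0.06,0.01,0,0,0,0,-0.12,0.01,0,0,0,0,-0.18,0.01,0,0,0,0,-0.24,0.01,0,0,0,0,-0.287,0.01,0,0,0]}}

```text
clock: 26.12
tcp_pos: [0.564, 0.0898, 0.2879]
orientation: [179.3, 0.4, -170.9]
wrist_force: [-20.7, 0.7, 46.9]
opening: -0.0004
gripper_force: 23.7
```

```bash
python3 sz.py; python3 - <<'E'
from h import *
H=np.array([.5655,.0677,.175]);e=np.array([-.156,.988])
for n in ['scene','side']:
    c=cam(n);P=cloud(c);r=ctrl.trace(n,'clamp')
    if r:
        X=P[r[0]['pixels']];X=X[~np.isnan(X[:,0])]-H;s=X[:,:2]@e;rr=np.hypot(s,X[:,2]);k=(rr>.04)&(rr<.165)&(X[:,2]>-.02)
        print(n,r[0]['confidence'],k.sum(),'theta',np.percentile(np.degrees(np.arctan2(X[k,2],-s[k])),[10,50,90]).round(1))
E
```

```text
s 0.0221 lat 0.002 tipz 0.3189 rpy [ 179.33    0.36 -170.91] F [-20.7   0.7  46.9] 26.125 [-45.  10.  37.  98.  -7.  73.  92.]
scene 0.84 449 theta [90.9 92.1 94.1]
side 0.56 482 theta [91.8 93.1 95.2]
```

```bash
python3 -c "
from h import *
a=cam('scene');b=cam('side');print(ctrl.get_state()['wrist_force'])
cv2.imwrite('pics/p2.png',np.hstack([cv2.resize(a['img'][50:170,230:350],(400,400)),cv2.resize(b['img'][150:270,190:310],(400,400))]))"
```

```text
[-19.35702     -2.29228014  45.26566082]
```

View pics/p2.png

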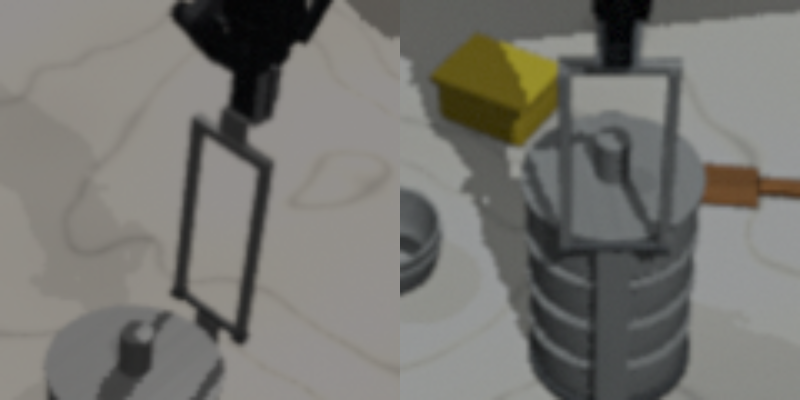

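The picture shows the clamp upright with the finger behind the thumb tab. The tip is resting on the bar's upper ledge, at about (235,125) left and (620,65) right, which explains the upward force. I'll raise the command and carry on along the tab's arc.

Request:
{"fn": "servo_tool", "kwargs": {"steps": [0,0.01,-0.055,0,0,0,0,0.01,-0.057,0,0,0]}}

```text
clock: 26.68
tcp_pos: [0.5635, 0.0884, 0.2931]
orientation: [180.0, 0.2, -171.1]
wrist_force: [0.2, -0.7, -0.7]
opening: -0.0002
gripper_force: 0.0
```

```bash
python3 sz.py
```

```text
s 0.0208 lat 0.0012 tipz 0.3241 rpy [ 179.96    0.23 -171.11] F [ 0.2 -0.7 -0.7] 26.675 [-45.  10.  37.  98.  -6.  74.  92.]
```

Request:
{"fn": "servo_tool", "kwargs": {"steps": [0,-0.077,0.007,0,0,0,0,-0.141,0.018,0,0,0,0,-0.202,0.038,0,0,0,0,-0.26,0.066,0,0,0,0,-0.315,0.101,0,0,0]}}

```text
clock: 27.3
tcp_pos: [0.5785, -0.0088, 0.2621]
orientation: [-179.7, 0.2, -171.2]
wrist_force: [1.3, -3.2, 4.9]
opening: -0.0001
gripper_force: 2.5
```

```bash
cat > th.py <<'E'
from h import *
H=np.array([.5655,.0677,.175]);e=np.array([-.156,.988])
for n in ['scene','side']:
    c=cam(n);P=cloud(c);r=ctrl.trace(n,'clamp')
    if r:
        X=P[r[0]['pixels']];X=X[~np.isnan(X[:,0])]-H;s=X[:,:2]@e;rr=np.hypot(s,X[:,2]);k=(rr>.04)&(rr<.165)&(X[:,2]>-.02)
        print(n,round(r[0]['confidence'],2),k.sum(),'theta',np.percentile(np.degrees(np.arctan2(X[k,2],-s[k])),[10,50,90]).round(1))
E
python3 sz.py; python3 th.py
```

```text
s -0.0776 lat 0.0009 tipz 0.2931 rpy [-179.72    0.18 -171.22] F [ 1.3 -3.2  4.9] 27.3 [-38.  13.  40.  99.  -8.  71. 103.]
scene 0.66 204 theta [52.9 54.2 55.6]
side 0.58 538 theta [54.2 55.3 57.9]
```

Request:
{"fn": "servo_tool", "kwargs": {"steps": [0,-0.049,0.041,0,0,0,0,-0.092,0.089,0,0,0,0,-0.129,0.142,0,0,0,0,-0.158,0.2,0,0,0,0,-0.181,0.26,0,0,0]}}

```text
clock: 28.12
tcp_pos: [0.5853, -0.0588, 0.1817]
orientation: [-180.0, -0.0, -171.1]
wrist_force: [0.0, -0.9, 1.1]
opening: 0.0001
gripper_force: 0.4
```

```bash
python3 sz.py; python3 th.py
```

```text
s -0.1281 lat -0.0002 tipz 0.2127 rpy [-1.7995e+02 -3.0000e-02 -1.7109e+02] F [ 0.  -0.9  1.1] 28.125 [-31.  19.  40. 103. -14.  63. 112.]
side 0.77 253 theta [15.6 16.7 19.1]
```

Request:
{"fn": "servo_tool", "kwargs": {"steps": [0,-0.008,0.03,0,0,0,0,-0.014,0.06,0,0,0,0,-0.018,0.09,0,0,0,0,-0.018,0.11,0,0,0,0,-0.018,0.115,0,0,0]}}

```text
clock: 28.95
tcp_pos: [0.5856, -0.0628, 0.1478]
orientation: [180.0, -0.1, -171.0]
wrist_force: [0.7, 0.2, -0.0]
opening: -0.0001
gripper_force: 0.3
```

```bash
python3 sz.py; python3 th.py
```

```text
s -0.1321 lat -0.0005 tipz 0.1788 rpy [ 1.8000e+02 -9.0000e-02 -1.7104e+02] F [ 0.7  0.2 -0. ] 28.95 [-30.  22.  39. 104. -15.  60. 114.]
scene 0.73 383 theta [-9.4  1.7  3.6]
side 0.57 300 theta [1.2 3.6 6.3]
```

Nearly down. I press in small steps until the stop is felt.

Request:
{"fn": "servo_tool", "kwargs": {"steps": [0,0,0.005,0,0,0,0,0,0.01,0,0,0,0,0,0.01,0,0,0]}}

```text
clock: 29.52
tcp_pos: [0.5863, -0.0627, 0.1455]
orientation: [180.0, 0.0, -171.0]
wrist_force: [-0.1, -0.6, -1.3]
opening: -0.0
gripper_force: 0.1
```

Request:
{"fn": "servo_tool", "kwargs": {"steps": [0,0,0.003,0,0,0,0,0,0.006,0,0,0,0,0,0.006,0,0,0]}}

```text
clock: 29.9
tcp_pos: [0.5864, -0.0627, 0.1449]
orientation: [180.0, 0.0, -171.0]
wrist_force: [-2.5, -0.4, 6.2]
opening: -0.0001
gripper_force: 3.2
```

Request:
{"fn": "servo_tool", "kwargs": {"steps": [0,0,0.003,0,0,0,0,0,0.006,0,0,0,0,0,0.006,0,0,0]}}

```text
clock: 30.28
tcp_pos: [0.5865, -0.0627, 0.1447]
orientation: [179.9, 0.0, -171.0]
wrist_force: [-5.7, 1.0, 13.5]
opening: -0.0002
gripper_force: 6.8
```

Request:
{"fn": "servo_tool", "kwargs": {"steps": [0,0,-0.1,0,0,0,0,0,-0.3,0,0,0,0,0,-0.5,0,0,0,0,0,-0.6,0,0,0,0,0,-0.6,0,0,0]}}

```text
clock: 30.9
tcp_pos: [0.5882, -0.0632, 0.3251]
orientation: [-180.0, 0.4, -171.0]
wrist_force: [-1.2, 0.1, 0.1]
opening: -0.0
gripper_force: 0.0
```

```bash
python3 sz.py; python3 - <<'E'
from h import *
H=np.array([.5655,.0677,.175]);e=np.array([-.156,.988]);u=np.array([.988,.156])
a=[]
for n in ['scene','side']:
    c=cam(n);P=cloud(c);a.append(c['img']);X=P.reshape(-1,3);X=X[~np.isnan(X[:,0])]
    s=(X[:,:2]-H[:2])@e;l=(X[:,:2]-H[:2])@u
    for nm,m in [('bar',(abs(s+.134)<.004)&(abs(l)<.03)),('tab',(abs(s+.148)<.006)&(abs(l)<.008)),('armR',(abs(l-.028)<.003)&(s<-.02)&(s>-.125)),('armL',(abs(l+.028)<.003)&(s<-.02)&(s>-.125))]:
        Z=X[m&(X[:,2]>.15)&(X[:,2]<.2)]; S=s[m&(X[:,2]>.15)&(X[:,2]<.2)]
        if len(Z)>4: print(n,nm,len(Z),np.median(Z[:,2]).round(4), np.polyfit(S,Z[:,2],1).round(3) if 'arm' in nm else '')
    d=np.hypot(X[:,0]-.576,X[:,1]-.0015);m=(d<.055)&(abs(l)<.02)&(d>.018)&(X[:,2]>.16)&(X[:,2]<.175);L=X[m];A=np.c_[L[:,:2]-[.576,.0015],np.ones(len(L))];print('lid',len(L),np.degrees(np.linalg.lstsq(A,L[:,2],rcond=None)[0][:2]).round(2),np.median(L[:,2]).round(4))
    for t in ['chutney_box','pickle_jar','katoris','spatula']:
        for r in ctrl.trace(n,t)[:1]:
            Q=P[r['pixels']];print(t,np.nanmedian(Q,0).round(3))
cv2.imwrite('pics/p3.png',np.hstack([cv2.resize(a[0][80:320,200:440][:, :],(400,400)),cv2.resize(a[1][150:290,170:310],(400,400))]))
E
```

```text
s -0.1329 lat 0.002 tipz 0.3561 rpy [-179.97    0.37 -171.04] F [-1.2  0.1  0.1] 30.9 [-33.  12.  42.  92.  -9.  78. 109.]
scene bar 126 0.1778 
scene tab 34 0.1768 
scene armR 131 0.1775 [0.083 0.181]
scene armL 104 0.1779 [0.006 0.177]
lid 461 [0.45 0.09] 0.1698
chutney_box [ 0.718 -0.241  0.049]
pickle_jar [0.726 0.255 0.072]
katoris [ 0.745 -0.04   0.023]
spatula [ 0.505 -0.18   0.006]
side bar 97 0.1786 
side tab 23 0.1783 
side armR 102 0.1794 [0.003 0.18 ]
side armL 98 0.1792 [0.005 0.179]
lid 444 [ 0.13 -0.04] 0.171
pickle_jar [0.703 0.294 0.089]
katoris [ 0.753 -0.062  0.028]
spatula [ 0.588 -0.018  0.179]
```

View pics/p3.png

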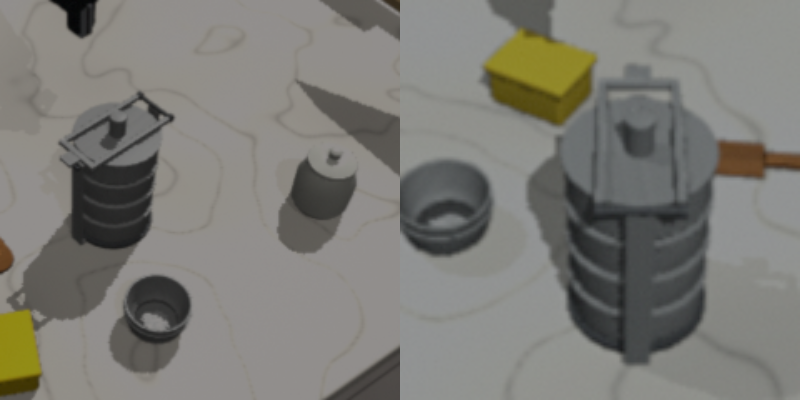

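Both views show the clamp level across the lid: bar top at 0.1778–0.1786 against 0.1785 expected, lid level at 0.170. The spatula is flat on the marble, the bystanders are where they were, and the gripper is clear.

```bash
python3 -c "
from plant import ctrl;print(ctrl.job_done())"
```

```text
the job is handed in; nothing more can be done
None
```

I handed the job in at about 31 s: the spatula lies flat on the marble, the lid sits level and fully home, the clamp is down across it, and the chutney box, pickle jar and katoris were not touched; during the swing the fingertip caught on the clamp's cross bar and the wrist force briefly reached about 51 N (limit 120 N).

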